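Lid the terracotta pots

TASK

Close the three terracotta pots: pick out the small round, the large round and the larger square lid and set each one, gently and knob up, on the pot whose shape and size it matches, so that it drops fully home and covers the mouth. Leave the pots standing where they are, and leave the small square spare lid, the shell dish and the wooden stamp alone.

Things in the scene. Friction and masses are not known exactly. Their poses are not given: they have to be found in the camera images.
- small_pot: small round open pot, terracotta: 66 mm outer and 52 mm mouth diameter, rim 55 mm high. Its origin is the centre of its underside, z up. The pots are heavier than the lids but loose.
- large_pot: large round open pot, terracotta: 94 mm outer and 80 mm mouth diameter, rim 70 mm high. Its origin is the centre of its underside, z up. The pots are heavier than the lids but loose.
- square_pot: square open pot, terracotta: 76 x 76 mm outside, mouth 62 x 62 mm, rim 62 mm high; sides along its x and y axes. Its origin is the centre of its underside, z up. The pots are heavier than the lids but loose.
- small_lid: round terracotta lid, 70 mm across, plug 36 mm across, a round knob on top, 20 mm across at its foot and 24 mm near its top. Origin: centre of its underside, z up; starts plug down on the table. Heights: plug 0-8, flange 8-14, knob 14-44 mm. Home, the flange rests on the rim (origin 8 mm below the rim).
- large_lid: round terracotta lid, 98 mm across, plug 64 mm across, a round knob on top, 20 mm across at its foot and 24 mm near its top. Origin: centre of its underside, z up; starts plug down on the table. Heights: plug 0-8, flange 8-14, knob 14-44 mm. Home, the flange rests on the rim (origin 8 mm below the rim).
- square_lid: the larger square terracotta lid, 80 x 80 mm, plug 48 x 48 mm, a square knob on top, 22 x 22 mm, sides parallel to the lid's (along x and y). Sides must be parallel to the pot's (any quarter turn). Origin: centre of its underside, z up; starts plug down on the table. Heights: plug 0-8, flange 8-14, knob 14-44 mm. Home, the flange rests on the rim (origin 8 mm below the rim).
- spare_lid: the smaller square terracotta lid, 60 x 60 mm, plug 44 x 44 mm, a square knob on top, 22 x 22 mm, sides parallel to the lid's (along x and y). It belongs to none of these pots. Origin: centre of its underside, z up; starts plug down on the table. Heights: plug 0-8, flange 8-14, knob 14-44 mm.
- shell_dish: fluted shell-shaped clay dish, 78 x 108 x 42 mm, loose; not part of the job. Origin: centre of its underside.
- wooden_stamp: small turned wooden stamp standing upright, 26 mm across, 54 mm high, loose; not part of the job, stands in the middle of the work. Origin: centre of its underside.
Not all that is in view belongs to the job. Leave any yellow look-alike of the large_lid alone.

How it is judged:
By the outcome, as a careful person would: the job done as asked, in the order asked, and still so for the second after the job is handed in, with the robot touching nothing.
It also fails if it takes over 80 s, if anything falls off the work surface, if the arm or the gripper's body presses on something with over 40 N, if the wrist force passes 120 N, or if a joint passes its speed limit or range.

ROBOT

A 7-joint arm with a two-finger parallel gripper is mounted at the origin on a cart in front of the work surface, level with it; the furniture and walls round the work are solid. World frame = base frame: x ahead of the robot, y to its left, z up, the work surface at z = 0. Lengths are in m, angles in rad, forces in N, time in s.
With the tool pointing down it reaches from about 0.4 to 0.9 m from the base axis. Payload 5.5 kg.
Tool frame: the origin (TCP) lies at the very end of the fingers, on their centre line; the grasp point (between the pads) lies 19 mm behind it (bot.hold_point_z is the distance from the TCP to the grasp point, in m); z points along the fingers, y is the line along which they close (so a half turn about z gives the same grasp; the last joint's range is limited). The gripper opens to 85 mm and grips with 20 to 120 N. Pads are 22 mm wide; open, the fingers measure 114 mm over their backs; the gripper's body (76 mm by 85 mm) begins 54 mm behind the grasp point. The pads swing forward as they close: fully open they stand 13 mm farther back than shut.
Start: joints at [-1.011, 0.501, -0.427, 1.55, 0.221, 1.138, -0.21], TCP at [0.19, 0.622, 0.231] pointing down, gripper open.
Joint ranges: [-2.88, 2.88], [-0.31, 2.03], [-1.54, 1.56], [0.2, 2.42], [-1.41, 4.55], [0.19, 2.02], [-2.57, 2.57]. Speed limits (rad/s): [2.57, 2.57, 3.14, 3.14, 3.14, 3.14, 3.14].

INTERFACE

Orientations are given as a unit quaternion [x, y, z, w].
In Python, from cell import bot gives the robot as it stands.
- The arm moves only by the tool drive_tool, never from a script. Its argument "steps" is a list of rows, each a list of 7 numbers: the shift along the world's x, y, z as a fraction of full scale, then the turn, a rotation vector about the world's x, y, z as a fraction of full scale, then the closure, from 0 (fully open) to 1 (shut). A call has 1 to 12 rows; each row is the pose to reach, as a shift and turn from the pose commanded when the call began; what a row does not reach only later rows make up. Full scale, the value 1, is 80 mm for a shift and 90 degrees for a turn. A row lasts 1/10 s, in which the tool goes at most 50 mm and 8.59 degrees, less where a joint would pass 70% of its speed; a pose out of reach is approached as far as the arm can. A call with a number of a shift or a turn outside -1 to 1 is refused whole. A call with a gripper value outside its range is refused whole. The fingers move at their own pace and stop on an object; "newtons" is the grip in N (left out, the last holds). Time passes only in rows, so rows that repeat a pose let the fingers close. It gives the time, the measured TCP pose, the force, the opening and the grip force at its end, in the units of the state.
- bot.get_obs(): the state, without advancing time (a new reading comes with each control period).
- bot.capture(name): name is "side" or "top" or "wrist"; returns (picture, depth): 420x560x3 uint8, red, green, blue; 420x560 float32, m along the optical axis (not along the pixel's ray), 0 where there is no reading.
- bot.camera_params(name): a dict with "fx", "fy", "cx", "cy" (pixels), "cam_to_world" (4x4, takes a point from camera to world coordinates); the wrist camera has in their place "mount" (4x4, takes a point from camera to tool coordinates, whose origin is the TCP and whose axes are the flange's). Camera axes: x right, y up, looking along -z (the intrinsics and any distortion apply to the point x, -y, -z); pixel columns grow to the right and rows downward; lengths in m; the calibration is good to about 2 mm. A picture is of the moment at which its call begins: read the wrist's pose just before it. camera_params takes no time and is no camera call.
- bot.sign_off(): hands the job in; it is judged then, once.
Trained networks look in the newest picture that a camera, given by its name, has taken for a name from the list of things; names that differ only in an ending like _2 or _b are one class to them, and where a whole thing is asked for, a point or a joint stands for the part that bears it (a point fixed in the world has none). Each returns a list of dicts, best first, with "conf" (0 to 1); they miss things now and then, are a little off and sometimes report something else, mostly with a low value. They report only what shows in the picture. A call takes as long as a camera call. They do not tell look-alikes from the thing itself.
- bot.look_for(query, camera): "location" ([column, row] in pixels, amid what is visible of it).
- bot.pinpoint(query, camera): "location" ([column, row] in pixels: a listed point, or the origin of a listed thing).
The state is a dict: "clock": time; "joint_pos": joint angles; "dq": joint speeds; "joint_efforts": joint torques, N m; "position": TCP position; "tool_rot": TCP orientation; "wrist_force": force on the tool from outside, world axes, zero at the start; "moment": the same for the moment, N m; "opening": finger opening in m; "finger_force": force on a finger pad.
Only numpy, scipy, OpenCV 4.12 (cv2) and the standard library are available. Lean on these libraries where they do the work, as an engineer would, in place of code of your own. Each camera call takes 0.05 s, during which the arm holds its last target. There are 200 camera calls.

## Working session

There is one attempt and no reset: what is moved stays moved. The work goes in short steps, Python scripts to look and compute and a tool call to move; the robot and the scene stay as the last step left them, time stands still between calls to the robot, and variables do not carry over. Pictures are saved under pics/ and viewed, at most 14 in all, crops included, and the job is handed in when it is done.

Besides the shell and the picture viewer there is one more tool, called by a JSON object that holds its "fn" and its "kwargs", one argument or row to a line. drive_tool: Moves the arm, as the interface text tells. Its arguments: {"type":"object","properties":{"steps":{"type":"array"},"newtons":{"type":"number"}},"required":["steps"]}

```bash
mkdir -p pics; ls
cat > h.py <<'E'
import numpy as np,cv2
from cell import bot
from scipy.spatial.transform import Rotation as R
def cap(n,save=None):
    o=bot.get_obs(); im,d=bot.capture(n); p=bot.camera_params(n)
    if 'mount' in p:
        T=np.eye(4);T[:3,:3]=R.from_quat(o['tool_rot']).as_matrix();T[:3,3]=o['position'];M=T@np.array(p['mount'])
    else: M=np.array(p['cam_to_world'])
    if save: cv2.imwrite('pics/'+save,im[:,:,::-1])
    return im,d,p,M
def cloud(d,p,M):
    v,u=np.indices(d.shape); P=np.stack([(u-p['cx'])/p['fx']*d,-(v-p['cy'])/p['fy']*d,-d],-1)
    return P@M[:3,:3].T+M[:3,3]
E
python3 - <<'E'
from h import *
for n in ['top','side']:
    im,d,p,M=cap(n,n+'0.png'); print({k:v for k,v in p.items()}); X=cloud(d,p,M); np.save(n+'.npy',X)
    for q in ['small_pot','large_pot','square_pot','small_lid','large_lid','square_lid','spare_lid','wooden_stamp','shell_dish']:
        for r in bot.pinpoint(q,n)[:3]:
            c,w=map(int,r['location']); print(n,q,round(r['conf'],2),c,w,X[min(w,419),min(c,559)].round(3))
print(bot.get_obs())
E
```

```text
pics
{'fx': 437.95986464002567, 'fy': 437.95986464002567, 'cx': 277.0688661763518, 'cy': 211.5284097009804, 'cam_to_world': array([[ 0.00744526,  0.98685211, -0.16145429,  0.31729131],
       [-0.99991561,  0.0090661 ,  0.00930461, -0.05615543],
       [ 0.01064604,  0.16137139,  0.98683633,  1.21536109],
       [ 0.        ,  0.        ,  0.        ,  1.        ]])}
top small_pot 0.82 376 212 [ 0.516 -0.345  0.007]
top large_pot 0.73 326 227 [ 0.472 -0.204  0.01 ]
top square_pot 0.57 295 192 [ 0.571 -0.118  0.007]
top small_lid 0.91 159 221 [0.481 0.251 0.041]
top large_lid 0.96 272 237 [ 0.44  -0.054  0.044]
top large_lid 0.7 310 282 [ 0.321 -0.158  0.018]
top square_lid 0.59 210 224 [0.473 0.113 0.046]
top spare_lid 0.98 244 167 [0.641 0.027 0.01 ]
top wooden_stamp 0.54 252 203 [0.53  0.001 0.051]
top shell_dish 0.86 189 175 [0.619 0.183 0.002]
{'fx': 409.05219998117445, 'fy': 409.05219998117445, 'cx': 279.25297692457144, 'cy': 206.00705368426355, 'cam_to_world': array([[-0.99920335, -0.0294905 ,  0.02688807,  0.5247263 ],
       [ 0.03577227, -0.36316742,  0.93103693,  0.73518415
[... 723 characters left out ...]
  0.50087271, -0.42700424,  1.55039352,  0.22079078,
        1.13830015, -0.21030819]), 'dq': array([-2.44544435e-04, -6.63774602e-04,  5.32498000e-04, -5.67190583e-05,
        4.38717210e-04, -8.78946906e-04, -9.88955201e-04]), 'joint_efforts': array([ 1.50408341e-04, -5.69385266e+01, -5.81048325e+00, -2.81337941e+01,
        1.26853347e-02,  1.85217468e-03, -5.69242147e-06]), 'position': array([0.19009687, 0.62158723, 0.23132986]), 'tool_rot': array([ 1.47874343e-01,  9.89006157e-01,  2.64110556e-05, -1.60416687e-05]), 'wrist_force': array([-0.22917673, -0.5244513 ,  0.20987762]), 'moment': array([-0.06585735, -0.01389059, -0.00751547]), 'finger_force': 0.0, 'opening': 0.08559761953580843}
```

```bash
python3 -c "
import cv2
a=cv2.imread('pics/top0.png');c=a[130:330,110:430];cv2.imwrite('pics/topc.png',cv2.resize(c,None,fx=2.5,fy=2.5,interpolation=cv2.INTER_CUBIC))"
```

```text
(no output)
```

View pics/topc.png

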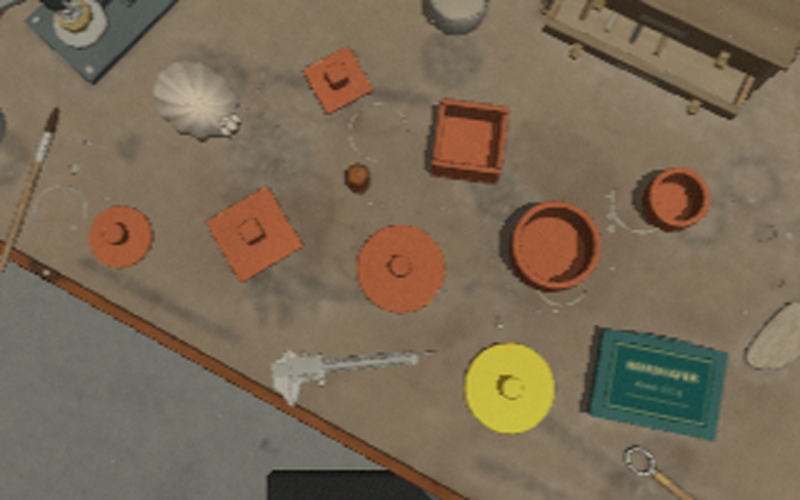

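View pics/side0.png

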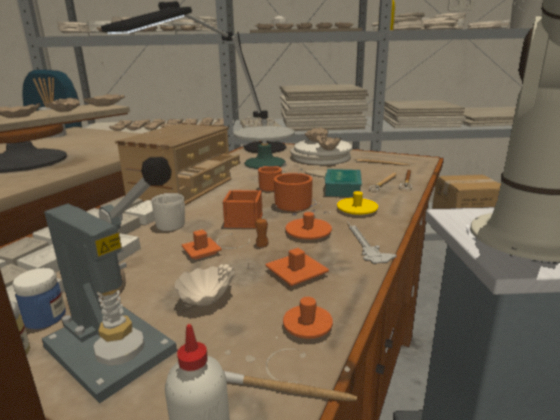

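The top crop shows the lid candidates at full-image pixels: small round (159,224), large round terracotta (270,237), yellow look-alike (314,284, leave it), larger square (211,224) and small square spare (245,161). The pots are small (380,210), large (331,228) and square (298,186). My picks are small (159,224), large (270,237) and square (211,224). The side view agrees and shows the stamp at (262,233) between the square lid and the square pot.

```bash
cat > m.py <<'E'
from h import *
a=cv2.imread('pics/top0.png')[:,:,::-1].astype(int); X=np.load('top.npy')
mask=((a[...,0]-a[...,1]>45)&(a[...,0]>90)&(a[...,1]<1.3*a[...,2]+25)).astype(np.uint8)
tab=X[250:270,200:210].reshape(-1,3);print('table z',np.median(X[200:215,330:350,2]),np.median(X[240:250,230:240,2]),np.median(X[200:205,170:180,2]))
def seg(px,zlo,zhi,name,sq):
    r=40;u,v=px;S=X[v-r:v+r,u-r:u+r];m=mask[v-r:v+r,u-r:u+r]*((S[...,2]>zlo)&(S[...,2]<zhi))
    n,l,st,c=cv2.connectedComponentsWithStats(m.astype(np.uint8)*1)
    k=min([i for i in range(1,n) if st[i,4]>60],key=lambda i:np.hypot(*(c[i]-r)))
    P=S[l==k]; xy=P[:,:2].astype(np.float32)
    if sq:
        (x,y),wh,ang=cv2.minAreaRect(xy); print(name,'rect',round(x,4),round(y,4),np.round(wh,3),'ang',round(ang,1),'z',np.median(P[:,2]).round(4),len(P))
    else:
        (x,y),rr=cv2.minEnclosingCircle(xy); print(name,'circ',round(x,4),round(y,4),'d',round(2*rr,3),'mean',xy.mean(0).round(4),'z',np.median(P[:,2]).round(4),len(P))
seg((159,224),.008,.026,'small_lid',0)
seg((270,237),.008,.026,'large_lid',0)
seg((211,224),.008,.026,'square_lid',1)
seg((245,161),.008,.026,'spare',1)
seg((159,221),.035,.06,'small knob',0)
seg((270,237),.035,.06,'large knob',0)
seg((210,223),.035,.06,'sq knob',1)
seg((380,209),.047,.064,'small_pot',0)
seg((331,227),.062,.08,'large_pot',0)
seg((298,186),.054,.07,'square_pot',1)
E
python3 m.py
python3 -c "
import cv2
a=cv2.imread('pics/top0.png');c=a[190:260,130:300];cv2.imwrite('pics/lids.png',cv2.resize(c,None,fx=4,fy=4,interpolation=cv2.INTER_CUBIC))"
```

```text
table z -0.0005587232940724718 -0.0011141677906161274 -0.0011500670011442837
small_lid circ 0.4758 0.2615 d 0.069 mean [0.4749 0.2605] z 0.0127 405
large_lid circ 0.4431 -0.0487 d 0.097 mean [ 0.4421 -0.0488] z 0.013 880
square_lid rect 0.48 0.1144 [0.08  0.078] ang 31.9 z 0.0126 715
spare rect 0.6568 0.0245 [0.06  0.059] ang 29.5 z 0.0129 328Traceback (most recent call last):
  File "m.py", line 18, in <module>
    seg((159,221),.035,.06,'small knob',0)
    ~~~^^^^^^^^^^^^^^^^^^^^^^^^^^^^^^^^^^^
  File "m.py", line 8, in seg
    k=min([i for i in range(1,n) if st[i,4]>60],key=lambda i:np.hypot(*(c[i]-r)))
ValueError: min() iterable argument is empty
```

View pics/lids.png

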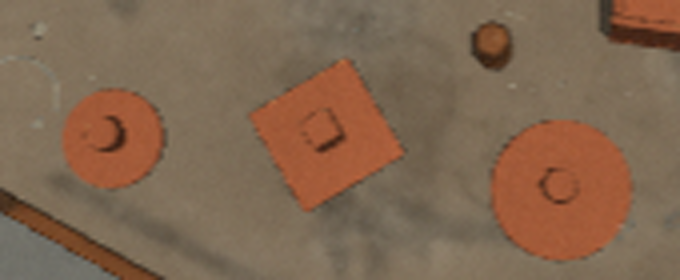

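The close crop confirms the choice: small round at (113,137), larger square (80 mm) at (326,135) and large round at (561,190) in the crop. All three are terracotta with the right sizes.

```bash
sed -i 's/>60\]/>12]/' m.py; python3 m.py | tail -6
python3 - <<'E'
from h import *
o=bot.get_obs();print(R.from_quat(o['tool_rot']).as_matrix().round(3),bot.hold_point_z)
E
```

```text
small knob circ 0.4755 0.2609 d 0.021 mean [0.4757 0.2612] z 0.0428 50
large knob circ 0.4418 -0.0488 d 0.023 mean [ 0.4427 -0.0494] z 0.0429 57
sq knob rect 0.4802 0.1138 [0.02  0.022] ang 32.1 z 0.0429 62
small_pot circ 0.5184 -0.3492 d 0.065 mean [ 0.5181 -0.3483] z 0.0537 174
large_pot circ 0.4645 -0.2139 d 0.094 mean [ 0.4629 -0.2122] z 0.0688 248
square_pot rect 0.5821 -0.1231 [0.074 0.074] ang 82.7 z 0.0604 216
[[-0.956  0.292 -0.   ]
 [ 0.292  0.956  0.   ]
 [ 0.     0.    -1.   ]] 0.0187
```

Run:
```python
import numpy as np
for n in ['top','side']:
    X=np.load(n+'.npy').reshape(-1,3);X=X[(X[:,2]>.06)&(X[:,2]<.6)]
    H,xe,ye=np.histogram2d(X[:,0],X[:,1],bins=[np.arange(.1,.91,.1),np.arange(-.6,.81,.1)])
    Z=np.zeros(H.shape)
    for x,y,z in X:
        i=int((x-.1)//.1);j=int((y+.6)//.1)
        if 0<=i<8 and 0<=j<14: Z[i,j]=max(Z[i,j],z)
    print(n);print((Z*100).round().astype(int))
```

```text
top
[[ 0  0  0  0  0  0 56 55  0  0  0  0  0  0]
 [ 8  0  0  0  0  0  0  0  0  0  0  0  0  0]
 [ 8  0  0  0  0  0  0  0  0  0  0  0  0  0]
 [12  0  0  7  7  0  0  0  0  0  0  0  0  0]
 [12 12  6  7  7  7  0  0  0  8 13  0  0  0]
 [44 16 16 16  7  7  0  0 21 28 14 32 20  0]
 [46 48 47 44  7  7  0  0 20 19 43 38 16  0]
 [ 9 16 45 44  0  0  0  7  8  7 47  0  0  0]]
side
[[ 0  0  0  0  0  0  0  0  0  0  0  0  0  0]
 [ 8  0  0  0  0  0  0  0  0  0  0  0  0  0]
 [ 8  0  0  0  0  0  0  0  0  0  0  0  0  0]
 [11  0  0  7  7  0  0  0  0  0  0  0  0  0]
 [11 11  0  7  7  6  0  0  0  0 14  0  0 37]
 [44 16 16 16  8  6  0  0 20 28 14 27  0  0]
 [45 48 46 44  9  7  0  0 20 20  0  0  0  0]
 [ 0 16 45 44  0  0  0  7  7  7  0  0  0  0]]
```

{"fn": "drive_tool", "kwargs": {
  "steps": [
    [0.24, -0.3, 0, 0, 0, 0, 0.2],
    [0.48, -0.6, 0, 0, 0, 0, 0.4],
    [0.71, -0.9, 0, 0, 0, 0, 0.4]
  ],
  "newtons": 40
}}

```text
clock: 1.3
position: [0.2474, 0.5488, 0.2312]
tool_rot: [0.148, 0.989, -0.0, 0.0]
wrist_force: [0.6, 0.3, -0.0]
opening: 0.0514
finger_force: 0.0
```

{"fn": "drive_tool", "kwargs": {
  "steps": [
    [0.24, -0.3, 0, 0, 0, 0, 0.4],
    [0.48, -0.6, 0, 0, 0, 0, 0.4],
    [0.71, -0.9, 0, 0, 0, 0, 0.4]
  ]
}}

```text
clock: 1.6
position: [0.3045, 0.4766, 0.2315]
tool_rot: [0.148, 0.989, 0.0, 0.0]
wrist_force: [1.2, 0.3, 0.2]
opening: 0.0512
finger_force: 0.0
```

{"fn": "drive_tool", "kwargs": {
  "steps": [
    [0.24, -0.3, 0, 0, 0, 0, 0.4],
    [0.48, -0.6, 0, 0, 0, 0, 0.4],
    [0.71, -0.9, 0, 0, 0, 0, 0.4]
  ]
}}

```text
clock: 1.9
position: [0.3613, 0.4046, 0.2315]
tool_rot: [0.148, 0.989, 0.0, 0.0]
wrist_force: [-0.1, 0.5, -0.3]
opening: 0.0512
finger_force: 0.0
```

{"fn": "drive_tool", "kwargs": {
  "steps": [
    [0.24, -0.3, 0, 0, 0, 0, 0.4],
    [0.48, -0.6, 0, 0, 0, 0, 0.4],
    [0.71, -0.9, 0, 0, 0, 0, 0.4]
  ]
}}

```text
clock: 2.2
position: [0.4181, 0.3326, 0.2316]
tool_rot: [0.148, 0.989, 0.0, 0.0]
wrist_force: [-0.1, 1.3, -0.7]
opening: 0.051
finger_force: 0.0
```

{"fn": "drive_tool", "kwargs": {
  "steps": [
    [0.24, -0.3, 0, 0, 0, 0, 0.4],
    [0.48, -0.6, 0, 0, 0, 0, 0.4],
    [0.71, -0.9, -0.3, 0, 0, 0, 0.4],
    [0.71, -0.9, -0.9, 0, 0, 0, 0.4],
    [0.71, -0.9, -0.9, 0, 0, 0, 0.4],
    [0.71, -0.9, -0.9, 0, 0, 0, 0.4]
  ]
}}

```text
clock: 2.8
position: [0.4731, 0.2619, 0.1592]
tool_rot: [0.147, 0.989, -0.0, -0.001]
wrist_force: [-0.4, 0.7, 0.4]
opening: 0.051
finger_force: 0.0
```

```bash
cat > w.py <<'E'
from h import *
import sys
nm,zl,zh,x0,y0,r=sys.argv[1],*map(float,sys.argv[2:7])
im,d,p,M=cap('wrist',nm+'.png');X=cloud(d,p,M);a=im.astype(int)
m=(d>0)&(X[...,2]>zl)&(X[...,2]<zh)&(np.hypot(X[...,0]-x0,X[...,1]-y0)<r)&(a[...,0]-a[...,1]>45)
P=X[m];xy=P[:,:2].astype(np.float32);print(len(P),'circ',cv2.minEnclosingCircle(xy),'rect',cv2.minAreaRect(xy),'mean',xy.mean(0),'z',np.median(P[:,2]))
o=bot.get_obs();print(o['position'],o['clock'])
E
python3 w.py w1 .037 .055 .4755 .261 .03
```

```text
471 circ ((0.4736986458301544, 0.26257190108299255), 0.010823961347341537) rect ((0.4738338589668274, 0.26275205612182617), (0.020502429455518723, 0.020566076040267944), 26.442415237426758) mean [0.47355717 0.26274553] z 0.04360758516967239
[0.47416606 0.26293898 0.16060997] 2.85
```

View pics/w1.png

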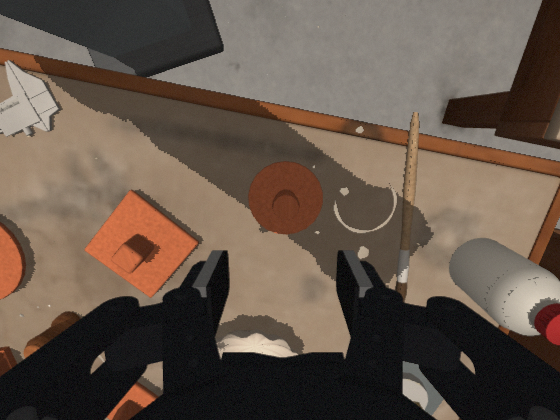

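The wrist view shows the small lid at (285,197), with its knob within 1 mm of the TCP, so I'm going straight down.

{"fn": "drive_tool", "kwargs": {
  "steps": [
    [0, 0, -0.3, 0, 0, 0, 0.4],
    [0, 0, -0.65, 0, 0, 0, 0.4],
    [0, 0, -1, 0, 0, 0, 0.4]
  ]
}}

```text
clock: 3.15
position: [0.476, 0.264, 0.0817]
tool_rot: [0.147, 0.989, 0.002, 0.002]
wrist_force: [-0.1, -0.5, -0.6]
opening: 0.0514
finger_force: 0.0
```

{"fn": "drive_tool", "kwargs": {
  "steps": [
    [0, 0, -0.3, 0, 0, 0, 0.4],
    [0, 0, -0.6, 0, 0, 0, 0.4],
    [0, 0, -0.74, 0, 0, 0, 0.4],
    [0, 0, -0.74, 0, 0, 0, 0.4],
    [0, 0, -0.74, 0, 0, 0, 0.8],
    [0, 0, -0.74, 0, 0, 0, 1],
    [0, 0, -0.74, 0, 0, 0, 1],
    [0, 0, -0.74, 0, 0, 0, 1],
    [0, 0, -0.74, 0, 0, 0, 1],
    [0, 0, -0.74, 0, 0, 0, 1]
  ]
}}

```text
clock: 4.15
position: [0.4755, 0.2628, 0.0219]
tool_rot: [0.148, 0.989, 0.001, 0.001]
wrist_force: [-0.3, 1.2, 6.9]
opening: 0.0219
finger_force: 39.2
```

{"fn": "drive_tool", "kwargs": {
  "steps": [
    [0, 0, 0.1, 0, 0, 0, 1],
    [0, 0, 0.3, 0, 0, 0, 1],
    [0, 0, 0.65, 0, 0, 0, 1],
    [0, 0, 1, 0, 0, 0, 1],
    [0, 0, 1, 0, 0, 0, 1]
  ]
}}

```text
clock: 4.65
position: [0.4766, 0.2629, 0.1042]
tool_rot: [0.148, 0.989, 0.002, 0.003]
wrist_force: [0.1, 0.6, -1.0]
opening: 0.0218
finger_force: 39.5
```

{"fn": "drive_tool", "kwargs": {
  "steps": [
    [0.01, -0.1, 0.15, 0, 0, 0, 1],
    [0.02, -0.35, 0.4, 0, 0, 0, 1],
    [0.04, -0.65, 0.5, 0, 0, 0, 1],
    [0.067, -0.955, 0.5, 0, 0, 0, 1]
  ]
}}

```text
clock: 5.05
position: [0.4795, 0.1839, 0.1411]
tool_rot: [0.148, 0.989, 0.0, 0.0]
wrist_force: [-0.1, -1.0, -0.8]
opening: 0.0217
finger_force: 39.5
```

{"fn": "drive_tool", "kwargs": {
  "steps": [
    [0.02, -0.3, 0, 0, 0, 0, 1],
    [0.04, -0.65, 0, 0, 0, 0, 1],
    [0.067, -0.955, 0, 0, 0, 0, 1]
  ]
}}

```text
clock: 5.35
position: [0.4836, 0.1063, 0.1396]
tool_rot: [0.148, 0.989, -0.001, -0.001]
wrist_force: [0.1, 0.4, -0.6]
opening: 0.0217
finger_force: 39.5
```

{"fn": "drive_tool", "kwargs": {
  "steps": [
    [0.02, -0.3, 0, 0, 0, 0, 1],
    [0.04, -0.65, 0, 0, 0, 0, 1],
    [0.067, -0.955, 0, 0, 0, 0, 1]
  ]
}}

```text
clock: 5.65
position: [0.4888, 0.03, 0.1396]
tool_rot: [0.148, 0.989, -0.001, -0.001]
wrist_force: [0.1, 0.0, -1.2]
opening: 0.022
finger_force: 39.5
```

{"fn": "drive_tool", "kwargs": {
  "steps": [
    [0.02, -0.3, 0, 0, 0, 0, 1],
    [0.04, -0.65, 0, 0, 0, 0, 1],
    [0.067, -0.955, 0, 0, 0, 0, 1]
  ]
}}

```text
clock: 5.95
position: [0.494, -0.0462, 0.1396]
tool_rot: [0.148, 0.989, -0.0, -0.001]
wrist_force: [1.6, 0.4, -1.2]
opening: 0.0222
finger_force: 39.5
```

{"fn": "drive_tool", "kwargs": {
  "steps": [
    [0.02, -0.3, 0, 0, 0, 0, 1],
    [0.04, -0.65, 0, 0, 0, 0, 1],
    [0.067, -0.955, 0, 0, 0, 0, 1]
  ]
}}

```text
clock: 6.25
position: [0.4993, -0.1224, 0.1396]
tool_rot: [0.148, 0.989, -0.0, -0.001]
wrist_force: [0.6, 0.4, -0.9]
opening: 0.022
finger_force: 39.5
```

{"fn": "drive_tool", "kwargs": {
  "steps": [
    [0.02, -0.3, 0, 0, 0, 0, 1],
    [0.04, -0.65, 0, 0, 0, 0, 1],
    [0.067, -0.955, 0, 0, 0, 0, 1]
  ]
}}

```text
clock: 6.55
position: [0.5045, -0.1986, 0.1395]
tool_rot: [0.148, 0.989, -0.0, -0.001]
wrist_force: [0.1, 0.3, -0.0]
opening: 0.0219
finger_force: 39.5
```

{"fn": "drive_tool", "kwargs": {
  "steps": [
    [0.02, -0.3, 0, 0, 0, 0, 1],
    [0.04, -0.65, 0, 0, 0, 0, 1],
    [0.067, -0.955, 0, 0, 0, 0, 1],
    [0.067, -0.955, 0, 0, 0, 0, 1]
  ]
}}

```text
clock: 6.95
position: [0.5094, -0.2784, 0.1396]
tool_rot: [0.151, 0.989, -0.001, -0.001]
wrist_force: [-0.1, -0.4, -1.5]
opening: 0.0219
finger_force: 39.5
```

{"fn": "drive_tool", "kwargs": {
  "steps": [
    [0.03, -0.25, 0, 0, 0, 0, 1],
    [0.07, -0.55, 0, 0, 0, 0, 1],
    [0.11, -0.8, 0, 0, 0, 0, 1],
    [0.11, -0.88, 0, 0, 0, 0, 1],
    [0.11, -0.88, 0, 0, 0, 0, 1],
    [0.11, -0.88, 0, 0, 0, 0, 1]
  ]
}}

```text
clock: 7.55
position: [0.52, -0.3419, 0.1397]
tool_rot: [0.147, 0.989, 0.001, -0.001]
wrist_force: [0.4, 0.8, -0.2]
opening: 0.0221
finger_force: 39.5
```

Run:
```python
from h import *
o=bot.get_obs();print(o['position'],o['tool_rot'],o['joint_pos'].round(2))
im,d,p,M=cap('wrist','w2.png');X=cloud(d,p,M)
im2,*_=cap('side'); c=cv2.resize(im2[100:220,200:360,::-1],None,fx=3.5,fy=3.5,interpolation=cv2.INTER_CUBIC)
cv2.imwrite('pics/w2s.png',cv2.vconcat([cv2.resize(im[:,:,::-1],(400,300)),cv2.resize(c,(400,300))]))
# lid flange plane in wrist
a=im.astype(int);q=(X[...,2]>.1)&(X[...,2]<.16)&(a[...,0]-a[...,1]>40)&(np.hypot(X[...,0]-o['position'][0],X[...,1]-o['position'][1])<.045)
P=X[q];print(len(P),P.mean(0));
if len(P)>50:
    print(np.linalg.lstsq(np.c_[P[:,:2]-P[:,:2].mean(0),np.ones(len(P))],P[:,2],rcond=None)[0],cv2.minEnclosingCircle(P[:,:2].astype(np.float32)))
```

```text
[ 0.51997098 -0.34191863  0.13965282] [ 1.47414147e-01  9.89074326e-01  7.74701103e-04 -6.67855695e-04] [ 0.58  0.52 -0.06  1.71  0.03  0.92  1.79]
7117 [ 0.50554343 -0.33818057  0.13173277]
[0.01091662 0.02551962 0.13173277] ((0.5181536674499512, -0.3417346477508545), 0.03506574034690857)
```

View pics/w2s.png

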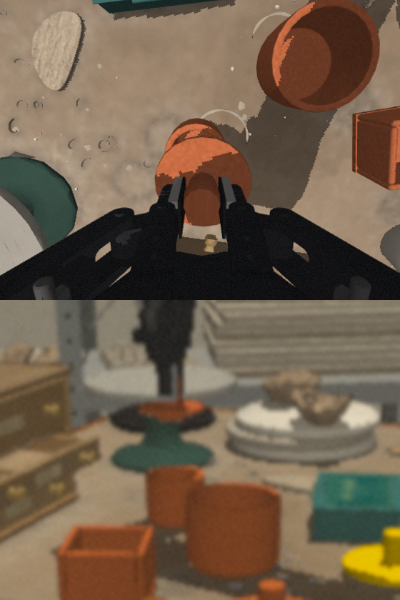

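The wrist view shows the small lid level in the fingers, right above the small pot, and the side view agrees. It needs about -7 mm in y before I lower it.

{"fn": "drive_tool", "kwargs": {
  "steps": [
    [-0.01, -0.08, 0, 0, 0, 0, 1],
    [-0.01, -0.08, -0.2, 0, 0, 0, 1],
    [-0.01, -0.08, -0.4, 0, 0, 0, 1],
    [-0.01, -0.08, -0.6, 0, 0, 0, 1],
    [-0.01, -0.08, -0.7, 0, 0, 0, 1],
    [-0.01, -0.08, -0.75, 0, 0, 0, 1],
    [-0.01, -0.08, -0.78, 0, 0, 0, 1],
    [-0.01, -0.08, -0.8, 0, 0, 0, 1],
    [-0.01, -0.08, -0.8, 0, 0, 0, 1]
  ]
}}

```text
clock: 8.55
position: [0.5199, -0.3502, 0.0764]
tool_rot: [0.148, 0.989, -0.0, 0.0]
wrist_force: [-1.4, -0.5, 0.4]
opening: 0.0219
finger_force: 39.5
```

{"fn": "drive_tool", "kwargs": {
  "steps": [
    [0, 0, -0.02, 0, 0, 0, 1],
    [0, 0, -0.04, 0, 0, 0, 1],
    [0, 0, -0.055, 0, 0, 0, 1],
    [0, 0, -0.07, 0, 0, 0, 1],
    [0, 0, -0.075, 0, 0, 0, 1],
    [0, 0, -0.075, 0, 0, 0, 1]
  ]
}}

```text
clock: 9.15
position: [0.5195, -0.35, 0.07]
tool_rot: [0.148, 0.989, 0.0, -0.0]
wrist_force: [0.9, 0.2, -0.1]
opening: 0.0219
finger_force: 39.5
```

Nearly there, with no contact yet.

{"fn": "drive_tool", "kwargs": {
  "steps": [
    [0, 0, -0.01, 0, 0, 0, 1],
    [0, 0, -0.02, 0, 0, 0, 1],
    [0, 0, -0.02, 0, 0, 0, 1]
  ]
}}

```text
clock: 9.45
position: [0.5199, -0.3504, 0.0692]
tool_rot: [0.148, 0.989, -0.0, 0.0]
wrist_force: [-0.3, 1.3, 4.2]
opening: 0.022
finger_force: 39.6
```

{"fn": "drive_tool", "kwargs": {
  "steps": [
    [0, 0, 0, 0, 0, 0, 0.7],
    [0, 0, 0, 0, 0, 0, 0.5],
    [0, 0, 0, 0, 0, 0, 0.45],
    [0, 0, 0, 0, 0, 0, 0.45],
    [0, 0, 0.2, 0, 0, 0, 0.45],
    [0, 0, 0.6, 0, 0, 0, 0.45],
    [0, 0, 1, 0, 0, 0, 0.45]
  ]
}}

```text
clock: 10.15
position: [0.5193, -0.3498, 0.1498]
tool_rot: [0.148, 0.989, 0.0, -0.0]
wrist_force: [0.6, -0.7, -0.2]
opening: 0.0468
finger_force: 0.0
```

```bash
python3 w.py w3 .057 .075 .518 -.349 .05; python3 w.py w3b .08 .11 .518 -.349 .05
```

```text
4734 circ ((0.5178840160369873, -0.3507009744644165), 0.03490598872303963) rect ((0.5172995924949646, -0.35059481859207153), (0.06756071746349335, 0.06839656084775925), 88.47632598876953) mean [ 0.5133539 -0.3502035] z 0.060676751033222495
[ 0.52266127 -0.35195375  0.15656055] 10.2
610 circ ((0.5179243683815002, -0.3508836030960083), 0.011376526206731796) rect ((0.517571210861206, -0.35101020336151123), (0.02038087695837021, 0.021780846640467644), 85.44679260253906) mean [ 0.51636535 -0.35058498] z 0.09064017278757973
[ 0.52302515 -0.35215866  0.15496996] 10.25
```

The small lid is home: flange top at 61 mm, knob top at 91 mm, centred within 2 mm. Next is the large lid.

{"fn": "drive_tool", "kwargs": {
  "steps": [
    [-0.08, 0.3, 0, 0, 0, 0, 0.45],
    [-0.16, 0.62, 0, 0, 0, 0, 0.45],
    [-0.24, 0.94, 0, 0, 0, 0, 0.45]
  ]
}}

```text
clock: 10.55
position: [0.5, -0.2741, 0.1491]
tool_rot: [0.148, 0.989, -0.0, 0.0]
wrist_force: [-0.4, -0.3, 0.5]
opening: 0.047
finger_force: 0.0
```

{"fn": "drive_tool", "kwargs": {
  "steps": [
    [-0.08, 0.3, 0, 0, 0, 0, 0.45],
    [-0.16, 0.62, 0, 0, 0, 0, 0.45],
    [-0.24, 0.94, 0, 0, 0, 0, 0.45]
  ]
}}

```text
clock: 10.85
position: [0.4809, -0.1987, 0.1491]
tool_rot: [0.148, 0.989, -0.0, 0.0]
wrist_force: [0.4, 0.6, 0.5]
opening: 0.0469
finger_force: 0.0
```

{"fn": "drive_tool", "kwargs": {
  "steps": [
    [-0.08, 0.3, 0, 0, 0, 0, 0.45],
    [-0.16, 0.62, 0, 0, 0, 0, 0.45],
    [-0.24, 0.94, 0, 0, 0, 0, 0.45]
  ]
}}

```text
clock: 11.15
position: [0.4617, -0.1235, 0.1491]
tool_rot: [0.148, 0.989, -0.0, 0.0]
wrist_force: [0.1, 1.1, 0.1]
opening: 0.0471
finger_force: 0.0
```

{"fn": "drive_tool", "kwargs": {
  "steps": [
    [-0.08, 0.3, 0, 0, 0, 0, 0.45],
    [-0.16, 0.62, 0, 0, 0, 0, 0.45],
    [-0.24, 0.94, 0, 0, 0, 0, 0.45],
    [-0.24, 0.94, 0, 0, 0, 0, 0.45],
    [-0.24, 0.94, 0, 0, 0, 0, 0.45]
  ]
}}

```text
clock: 11.65
position: [0.443, -0.0489, 0.149]
tool_rot: [0.147, 0.989, -0.0, 0.0]
wrist_force: [0.2, -0.6, -0.4]
opening: 0.0467
finger_force: 0.0
```

```bash
python3 w.py w4 .037 .055 .4425 -.049 .03;python3 w.py w4b .009 .02 .4425 -.049 .06
```

```text
560 circ ((0.43999597430229187, -0.04748646914958954), 0.011494898237287998) rect ((0.4402647912502289, -0.04815886542201042), (0.021782787516713142, 0.020988890901207924), 65.50251007080078) mean [ 0.43999875 -0.04796279] z 0.04360326376221915
[ 0.44314271 -0.04974461  0.14895787] 11.7
8153 circ ((0.44074565172195435, -0.048240937292575836), 0.0486585795879364) rect ((0.44028422236442566, -0.04837869107723236), (0.09570670872926712, 0.09582919627428055), 33.068904876708984) mean [ 0.43805876 -0.04767744] z 0.01366694130026197
[ 0.44315024 -0.05014033  0.14886501] 11.75
```

{"fn": "drive_tool", "kwargs": {
  "steps": [
    [-0.025, 0.01, -0.3, 0, 0, 0, 0.45],
    [-0.025, 0.01, -0.65, 0, 0, 0, 0.45],
    [-0.025, 0.01, -1, 0, 0, 0, 0.45]
  ],
  "newtons": 60
}}

```text
clock: 12.05
position: [0.4416, -0.0498, 0.0681]
tool_rot: [0.149, 0.989, -0.0, 0.001]
wrist_force: [-0.2, 0.8, -0.2]
opening: 0.0473
finger_force: 0.0
```

{"fn": "drive_tool", "kwargs": {
  "steps": [
    [0, 0, -0.3, 0, 0, 0, 0.45],
    [0, 0, -0.5, 0, 0, 0, 0.45],
    [0, 0, -0.61, 0, 0, 0, 0.45],
    [0, 0, -0.61, 0, 0, 0, 0.45],
    [0, 0, -0.61, 0, 0, 0, 0.8],
    [0, 0, -0.61, 0, 0, 0, 1],
    [0, 0, -0.61, 0, 0, 0, 1],
    [0, 0, -0.61, 0, 0, 0, 1],
    [0, 0, -0.61, 0, 0, 0, 1]
  ]
}}

```text
clock: 12.95
position: [0.4418, -0.0486, 0.0208]
tool_rot: [0.148, 0.989, -0.0, 0.001]
wrist_force: [-0.2, 0.2, 7.2]
opening: 0.0212
finger_force: 59.2
```

{"fn": "drive_tool", "kwargs": {
  "steps": [
    [0, 0, 0.1, 0, 0, 0, 1],
    [0, 0, 0.3, 0, 0, 0, 1],
    [0, 0, 0.65, 0, 0, 0, 1],
    [0, 0, 1, 0, 0, 0, 1],
    [0, 0, 1, 0, 0, 0, 1]
  ]
}}

```text
clock: 13.45
position: [0.4435, -0.0486, 0.1032]
tool_rot: [0.148, 0.989, 0.0, 0.003]
wrist_force: [0.5, -0.5, -1.2]
opening: 0.0213
finger_force: 59.1
```

{"fn": "drive_tool", "kwargs": {
  "steps": [
    [0.03, -0.15, 0.2, 0, 0, 0, 1],
    [0.07, -0.4, 0.5, 0, 0, 0, 1],
    [0.1, -0.7, 0.5, 0, 0, 0, 1],
    [0.15, -1, 0.5, 0, 0, 0, 1]
  ]
}}

```text
clock: 13.85
position: [0.4528, -0.1291, 0.1401]
tool_rot: [0.147, 0.989, -0.0, 0.0]
wrist_force: [-0.4, 0.2, -1.9]
opening: 0.0209
finger_force: 59.1
```

{"fn": "drive_tool", "kwargs": {
  "steps": [
    [0.03, -0.25, 0, 0, 0, 0, 1],
    [0.07, -0.55, 0, 0, 0, 0, 1],
    [0.1, -0.8, 0, 0, 0, 0, 1],
    [0.15, -1, 0, 0, 0, 0, 1],
    [0.15, -1, 0, 0, 0, 0, 1],
    [0.15, -1, 0, 0, 0, 0, 1]
  ]
}}

```text
clock: 14.45
position: [0.4645, -0.2078, 0.1392]
tool_rot: [0.148, 0.989, 0.0, -0.001]
wrist_force: [0.1, 0.3, -1.9]
opening: 0.0211
finger_force: 59.1
```

```bash
cat > t.py <<'E'
from h import *
import sys
o=bot.get_obs();print(o['position'],o['clock']);r,zr,px,py=map(float,sys.argv[2:6])
im,d,p,M=cap('wrist',sys.argv[1]+'.png');X=cloud(d,p,M);a=im.astype(int)
h=np.hypot(X[...,0]-o['position'][0],X[...,1]-o['position'][1]);z=o['position'][2]-.008
q=(abs(X[...,2]-z)<.012)&(a[...,0]-a[...,1]>40)&(h<r);P=X[q]
print('lid',len(P),np.median(P[:,2]),np.linalg.lstsq(np.c_[P[:,:2]-P[:,:2].mean(0),np.ones(len(P))],P[:,2],rcond=None)[0],cv2.minEnclosingCircle(P[:,:2].astype(np.float32)),cv2.minAreaRect(P[:,:2].astype(np.float32)))
im,d,p,M=cap('top');X=cloud(d,p,M);a=im.astype(int)
q=(abs(X[...,2]-zr)<.008)&(a[...,0]-a[...,1]>40)&(np.hypot(X[...,0]-px,X[...,1]-py)<.075);P=X[q]
if len(P)>20: print('pot',len(P),cv2.minEnclosingCircle(P[:,:2].astype(np.float32)),cv2.minAreaRect(P[:,:2].astype(np.float32)))
E
python3 t.py w5 .055 .069 .4645 -.2135
```

```text
[ 0.46445428 -0.2077672   0.13921941] 14.45
lid 17393 0.13206924577977922 [-0.00325026 -0.001332    0.13206185] ((0.46315693855285645, -0.2091730535030365), 0.049112435430288315) ((0.4609891176223755, -0.20862434804439545), (0.09357061237096786, 0.09484172612428665), 25.157180786132812)
```

{"fn": "drive_tool", "kwargs": {
  "steps": [
    [0.015, -0.055, 0, 0, 0, 0, 1],
    [0.015, -0.055, -0.2, 0, 0, 0, 1],
    [0.015, -0.055, -0.4, 0, 0, 0, 1],
    [0.015, -0.055, -0.53, 0, 0, 0, 1],
    [0.015, -0.055, -0.6, 0, 0, 0, 1],
    [0.015, -0.055, -0.64, 0, 0, 0, 1],
    [0.015, -0.055, -0.66, 0, 0, 0, 1],
    [0.015, -0.055, -0.68, 0, 0, 0, 1],
    [0.015, -0.055, -0.68, 0, 0, 0, 1]
  ]
}}

```text
clock: 15.45
position: [0.4662, -0.2129, 0.0855]
tool_rot: [0.148, 0.989, -0.0, 0.0]
wrist_force: [0.3, -0.1, -1.2]
opening: 0.0215
finger_force: 59.1
```

{"fn": "drive_tool", "kwargs": {
  "steps": [
    [0, 0, -0.01, 0, 0, 0, 1],
    [0, 0, -0.02, 0, 0, 0, 1],
    [0, 0, -0.02, 0, 0, 0, 1]
  ]
}}

```text
clock: 15.75
position: [0.466, -0.2128, 0.0838]
tool_rot: [0.148, 0.989, -0.0, 0.0]
wrist_force: [-0.4, 0.2, -2.1]
opening: 0.0211
finger_force: 59.1
```

{"fn": "drive_tool", "kwargs": {
  "steps": [
    [0, 0, -0.01, 0, 0, 0, 1],
    [0, 0, -0.01, 0, 0, 0, 1]
  ]
}}

```text
clock: 15.95
position: [0.4661, -0.2129, 0.0829]
tool_rot: [0.148, 0.989, -0.0, 0.0]
wrist_force: [0.6, 0.5, -1.4]
opening: 0.0212
finger_force: 59.1
```

{"fn": "drive_tool", "kwargs": {
  "steps": [
    [0, 0, -0.01, 0, 0, 0, 1],
    [0, 0, -0.01, 0, 0, 0, 1]
  ]
}}

```text
clock: 16.15
position: [0.4661, -0.2129, 0.0828]
tool_rot: [0.148, 0.989, -0.0, 0.0]
wrist_force: [-2.6, 0.9, 5.7]
opening: 0.021
finger_force: 59.9
```

Contact, so I'm releasing.

{"fn": "drive_tool", "kwargs": {
  "steps": [
    [0, 0, 0, 0, 0, 0, 0.7],
    [0, 0, 0, 0, 0, 0, 0.5],
    [0, 0, 0, 0, 0, 0, 0.45],
    [0, 0, 0, 0, 0, 0, 0.45],
    [0, 0, 0.2, 0, 0, 0, 0.45],
    [0, 0, 0.6, 0, 0, 0, 0.45],
    [0, 0, 1, 0, 0, 0, 0.45],
    [0, 0, 1, 0, 0, 0, 0.45]
  ]
}}

```text
clock: 16.95
position: [0.4691, -0.2141, 0.1663]
tool_rot: [0.148, 0.989, -0.001, 0.004]
wrist_force: [1.2, -1.0, -0.3]
opening: 0.0471
finger_force: 0.0
```

```bash
python3 w.py w6 .068 .084 .4645 -.214 .06; python3 w.py w6b .095 .12 .4645 -.214 .04
```

```text
11289 circ ((0.4642907381057739, -0.21427717804908752), 0.04913552477955818) rect ((0.4643762409687042, -0.214288592338562), (0.09678538143634796, 0.0965125635266304), 11.655061721801758) mean [ 0.46112004 -0.21335927] z 0.07565540772069432
[ 0.46779848 -0.21354453  0.16433121] 17.0
782 circ ((0.4644625782966614, -0.21394319832324982), 0.011242116801440716) rect ((0.46452614665031433, -0.21409930288791656), (0.02063479647040367, 0.021531924605369568), 69.72416687011719) mean [ 0.46404496 -0.21419367] z 0.10560552905524463
[ 0.46651248 -0.21306794  0.162802  ] 17.05
```

The large lid is home: flange at 76 mm, centred within 1 mm. Next is the larger square lid, turning the tool by about -41° on the way.

{"fn": "drive_tool", "kwargs": {
  "steps": [
    [0.015, 0.3, 0, 0, 0, 0, 0.45],
    [0.03, 0.65, 0, 0, 0, 0, 0.45],
    [0.045, 1, 0, 0, 0, 0, 0.45]
  ]
}}

```text
clock: 17.35
position: [0.4684, -0.1319, 0.1606]
tool_rot: [0.148, 0.989, 0.0, -0.001]
wrist_force: [0.2, -0.6, -0.7]
opening: 0.0469
finger_force: 0.0
```

{"fn": "drive_tool", "kwargs": {
  "steps": [
    [0.015, 0.3, 0, 0, 0, -0.08, 0.45],
    [0.03, 0.65, 0, 0, 0, -0.16, 0.45],
    [0.045, 1, 0, 0, 0, -0.228, 0.45]
  ]
}}

```text
clock: 17.65
position: [0.472, -0.0518, 0.1607]
tool_rot: [0.324, 0.946, -0.0, -0.001]
wrist_force: [0.0, -0.7, 0.3]
opening: 0.0468
finger_force: 0.0
```

{"fn": "drive_tool", "kwargs": {
  "steps": [
    [0.015, 0.3, 0, 0, 0, -0.08, 0.45],
    [0.03, 0.65, 0, 0, 0, -0.16, 0.45],
    [0.045, 1, 0, 0, 0, -0.228, 0.45]
  ]
}}

```text
clock: 17.95
position: [0.4756, 0.0281, 0.1607]
tool_rot: [0.487, 0.873, -0.001, -0.001]
wrist_force: [0.1, -0.1, -0.0]
opening: 0.0471
finger_force: 0.0
```

{"fn": "drive_tool", "kwargs": {
  "steps": [
    [0.015, 0.3, 0, 0, 0, 0, 0.45],
    [0.03, 0.65, 0, 0, 0, 0, 0.45],
    [0.045, 1, 0, 0, 0, 0, 0.45],
    [0.045, 1, 0, 0, 0, 0, 0.45],
    [0.045, 1, 0, 0, 0, 0, 0.45]
  ]
}}

```text
clock: 18.45
position: [0.4793, 0.1074, 0.1608]
tool_rot: [0.484, 0.875, -0.001, -0.001]
wrist_force: [0.7, -0.6, 0.3]
opening: 0.0473
finger_force: 0.0
```

```bash
python3 w.py w7 .037 .055 .48 .114 .03;python3 w.py w7b .009 .02 .48 .114 .065
python3 - <<'E'
from h import *
o=bot.get_obs();m=R.from_quat(o['tool_rot']).as_matrix();print('tool y ang',np.degrees(np.arctan2(m[1,1],m[0,1])),o['joint_pos'].round(2))
im,d,p,M=cap('top','t7.png');X=cloud(d,p,M);a=im.astype(int)
q=(abs(X[...,2]-.061)<.006)&(a[...,0]-a[...,1]>35)&(np.hypot(X[...,0]-.582,X[...,1]+.123)<.06)
P=X[q][:,:2].astype(np.float32);print(len(P),cv2.minAreaRect(P))
# fit: best angle by minimising bounding area w/ percentiles
best=[]
for t in np.arange(-20,20,.5):
    c,s=np.cos(np.radians(t)),np.sin(np.radians(t));Q=P@np.array([[c,-s],[s,c]]); lo,hi=np.percentile(Q,1.5,0),np.percentile(Q,98.5,0)
    dist=np.minimum(np.abs(Q-lo),np.abs(hi-Q)).min(1);best.append((dist.mean(),t,hi-lo))
print(sorted(best,key=lambda b:b[0])[:4])
cv2.imwrite('pics/pot.png',cv2.resize(im[165:210,275:320,::-1],None,fx=10,fy=10,interpolation=cv2.INTER_CUBIC))
E
```

```text
561 circ ((0.47836893796920776, 0.11492432653903961), 0.013927623629570007) rect ((0.4784682095050812, 0.11496413499116898), (0.021716374903917313, 0.02159597910940647), 30.850318908691406) mean [0.47781682 0.11543589] z 0.04358797396099179
[0.47948717 0.10632833 0.16097019] 18.5
6267 circ ((0.4774905741214752, 0.11546924710273743), 0.05464260280132294) rect ((0.4778650999069214, 0.11481186002492905), (0.07892590016126633, 0.07973124086856842), 31.829648971557617) mean [0.47662905 0.11632472] z 0.013696919999815038
[0.47971329 0.10584587 0.16118997] 18.55
tool y ang 31.887269495615413 [-0.14  0.28 -0.16  2.01  0.06  0.85  0.23]
236 ((0.5822427272796631, -0.12349523603916168), (0.07509070634841919, 0.07581143826246262), 82.66473388671875)
[(np.float64(0.0028844224683620555), np.float64(-7.0), array([0.07493585, 0.07396556])), (np.float64(0.002897203732596136), np.float64(-6.5), array([0.07487286, 0.07402599])), (np.float64(0.002924677773160014), np.float64(-6.0), array([0.07474702, 0.074242  ])), (np.float64(0.0029276145157243146), np.float64(-7.5), array([0.07517639, 0.07391182]))]
```

View pics/pot.png

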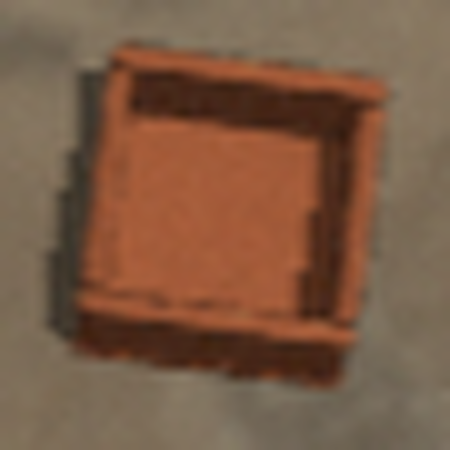

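The crop shows the square pot, its top edge running from (120,50) to (385,90): sides about -7°, centre (0.582,-0.1235). The tool is aligned with the lid at 32°, so I'm grasping it.

{"fn": "drive_tool", "kwargs": {
  "steps": [
    [-0.02, 0.1, -0.2, 0, 0, 0, 0.45],
    [-0.02, 0.1, -0.6, 0, 0, 0, 0.45],
    [-0.02, 0.1, -0.9, 0, 0, 0, 0.45],
    [-0.02, 0.1, -0.9, 0, 0, 0, 0.45]
  ]
}}

```text
clock: 19.0
position: [0.476, 0.1131, 0.0872]
tool_rot: [0.486, 0.874, -0.002, -0.002]
wrist_force: [0.4, -0.8, -0.9]
opening: 0.0473
finger_force: 0.0
```

{"fn": "drive_tool", "kwargs": {
  "steps": [
    [0, 0, -0.3, 0, 0, 0, 0.45],
    [0, 0, -0.6, 0, 0, 0, 0.45],
    [0, 0, -0.86, 0, 0, 0, 0.45],
    [0, 0, -0.86, 0, 0, 0, 0.45],
    [0, 0, -0.86, 0, 0, 0, 0.8],
    [0, 0, -0.86, 0, 0, 0, 1],
    [0, 0, -0.86, 0, 0, 0, 1],
    [0, 0, -0.86, 0, 0, 0, 1],
    [0, 0, -0.86, 0, 0, 0, 1]
  ]
}}

```text
clock: 19.9
position: [0.4802, 0.1153, 0.0229]
tool_rot: [0.485, 0.874, 0.001, 0.001]
wrist_force: [0.5, -0.8, 7.7]
opening: 0.0209
finger_force: 59.7
```

{"fn": "drive_tool", "kwargs": {
  "steps": [
    [0, 0, 0.1, 0, 0, 0, 1],
    [0, 0, 0.3, 0, 0, 0, 1],
    [0, 0, 0.65, 0, 0, 0, 1],
    [0, 0, 1, 0, 0, 0, 1],
    [0, 0, 1, 0, 0, 0, 1]
  ]
}}

```text
clock: 20.4
position: [0.4816, 0.1161, 0.1053]
tool_rot: [0.485, 0.874, 0.003, 0.003]
wrist_force: [-0.2, -0.4, -1.1]
opening: 0.0209
finger_force: 59.0
```

{"fn": "drive_tool", "kwargs": {
  "steps": [
    [0.03, -0.1, 0.2, 0, 0, 0, 1],
    [0.15, -0.35, 0.5, 0, 0, 0, 1],
    [0.29, -0.67, 0.5, 0, 0, 0, 1],
    [0.43, -0.99, 0.5, 0, 0, 0, 1]
  ]
}}

```text
clock: 20.8
position: [0.5137, 0.0355, 0.1421]
tool_rot: [0.485, 0.875, 0.0, 0.001]
wrist_force: [0.2, 0.8, -2.1]
opening: 0.0211
finger_force: 59.0
```

{"fn": "drive_tool", "kwargs": {
  "steps": [
    [0.1, -0.25, 0, 0, 0, -0.05, 1],
    [0.2, -0.5, 0, 0, 0, -0.11, 1],
    [0.32, -0.75, 0, 0, 0, -0.17, 1],
    [0.43, -0.99, 0, 0, 0, -0.217, 1]
  ]
}}

```text
clock: 21.2
position: [0.5475, -0.0441, 0.1408]
tool_rot: [0.629, 0.777, -0.0, -0.0]
wrist_force: [0.4, -0.1, -0.6]
opening: 0.0208
finger_force: 59.0
```

{"fn": "drive_tool", "kwargs": {
  "steps": [
    [0.1, -0.25, 0, 0, 0, -0.05, 1],
    [0.2, -0.5, 0, 0, 0, -0.11, 1],
    [0.32, -0.75, 0, 0, 0, -0.17, 1],
    [0.43, -0.99, 0, 0, 0, -0.216, 1],
    [0.43, -0.99, 0, 0, 0, -0.216, 1],
    [0.43, -0.99, 0, 0, 0, -0.216, 1]
  ]
}}

```text
clock: 21.8
position: [0.5816, -0.1226, 0.1407]
tool_rot: [0.75, 0.662, -0.0, -0.001]
wrist_force: [0.2, -0.5, -1.0]
opening: 0.0205
finger_force: 59.0
```

```bash
python3 t.py w8 .057 .061 .5822 -.1235
```

```text
[ 0.58156449 -0.12261242  0.14070638] 21.8
lid 13560 0.13149945179394606 [-0.00127863 -0.00407514  0.13155014] ((0.580522894859314, -0.11493024230003357), 0.05056576430797577) ((0.580102801322937, -0.12225836515426636), (0.08010605722665787, 0.08000525832176208), 82.65357971191406)
```

View pics/w8.png

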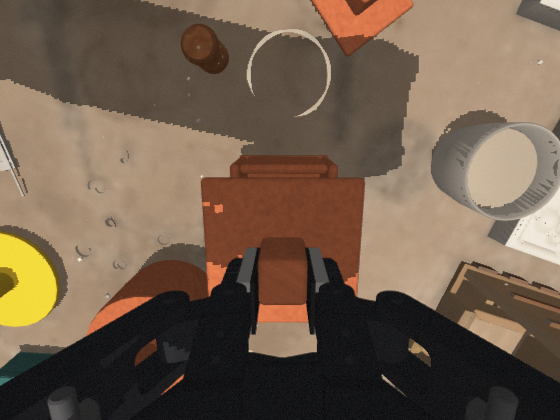

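The lid at (283,240) is parallel to the pot showing behind it at (284,165), at -7.4° against -7°, and the stamp at (200,45) still stands. Lowering now.

{"fn": "drive_tool", "kwargs": {
  "steps": [
    [0.02, -0.013, 0, 0, 0, 0, 1],
    [0.02, -0.013, -0.2, 0, 0, 0, 1],
    [0.02, -0.013, -0.4, 0, 0, 0, 1],
    [0.02, -0.013, -0.55, 0, 0, 0, 1],
    [0.02, -0.013, -0.65, 0, 0, 0, 1],
    [0.02, -0.013, -0.71, 0, 0, 0, 1],
    [0.02, -0.013, -0.75, 0, 0, 0, 1],
    [0.02, -0.013, -0.77, 0, 0, 0, 1],
    [0.02, -0.013, -0.77, 0, 0, 0, 1]
  ]
}}

```text
clock: 22.8
position: [0.5838, -0.1235, 0.0799]
tool_rot: [0.749, 0.663, 0.0, 0.0]
wrist_force: [0.2, -0.8, -1.6]
opening: 0.0207
finger_force: 59.0
```

{"fn": "drive_tool", "kwargs": {
  "steps": [
    [0, 0, -0.01, 0, 0, 0, 1],
    [0, 0, -0.02, 0, 0, 0, 1],
    [0, 0, -0.02, 0, 0, 0, 1]
  ]
}}

```text
clock: 23.1
position: [0.5836, -0.1234, 0.0782]
tool_rot: [0.749, 0.663, 0.0, 0.0]
wrist_force: [0.9, 0.3, -1.3]
opening: 0.0204
finger_force: 59.0
```

{"fn": "drive_tool", "kwargs": {
  "steps": [
    [0, 0, -0.01, 0, 0, 0, 1],
    [0, 0, -0.015, 0, 0, 0, 1],
    [0, 0, -0.015, 0, 0, 0, 1]
  ]
}}

```text
clock: 23.4
position: [0.5836, -0.1234, 0.077]
tool_rot: [0.749, 0.663, 0.0, 0.0]
wrist_force: [-0.4, -0.8, -0.7]
opening: 0.0208
finger_force: 59.1
```

{"fn": "drive_tool", "kwargs": {
  "steps": [
    [0, 0, -0.01, 0, 0, 0, 1],
    [0, 0, -0.01, 0, 0, 0, 1]
  ]
}}

```text
clock: 23.6
position: [0.5837, -0.1235, 0.0769]
tool_rot: [0.749, 0.663, 0.0, -0.0]
wrist_force: [-2.4, 1.4, 5.7]
opening: 0.021
finger_force: 59.9
```

{"fn": "drive_tool", "kwargs": {
  "steps": [
    [0, 0, 0, 0, 0, 0, 0.7],
    [0, 0, 0, 0, 0, 0, 0.5],
    [0, 0, 0, 0, 0, 0, 0.45],
    [0, 0, 0, 0, 0, 0, 0.45],
    [0, 0, 0.2, 0, 0, 0, 0.45],
    [0, 0, 0.6, 0, 0, 0, 0.45],
    [0, 0, 1, 0, 0, 0, 0.45]
  ]
}}

```text
clock: 24.3
position: [0.5831, -0.1234, 0.1575]
tool_rot: [0.749, 0.663, -0.0, -0.0]
wrist_force: [0.2, 0.5, -0.2]
opening: 0.0469
finger_force: 0.0
```

{"fn": "drive_tool", "kwargs": {
  "steps": [
    [-0.2, 0.3, 0.2, 0, 0, 0, 0.45],
    [-0.5, 0.6, 0.5, 0, 0, 0, 0.45],
    [-0.8, 0.9, 0.5, 0, 0, 0, 0.45],
    [-0.8, 0.9, 0.5, 0, 0, 0, 0.45]
  ]
}}

```text
clock: 24.7
position: [0.5175, -0.0475, 0.1979]
tool_rot: [0.747, 0.664, 0.001, -0.001]
wrist_force: [0.0, -0.3, 0.3]
opening: 0.0472
finger_force: 0.0
```

{"fn": "drive_tool", "kwargs": {
  "steps": [
    [-0.2, 0.3, 0, 0, 0, 0, 0.45],
    [-0.5, 0.6, 0, 0, 0, 0, 0.45],
    [-0.8, 0.9, 0, 0, 0, 0, 0.45],
    [-0.8, 0.9, 0, 0, 0, 0, 0.45]
  ]
}}

```text
clock: 25.1
position: [0.453, 0.0234, 0.1965]
tool_rot: [0.748, 0.664, -0.0, -0.001]
wrist_force: [-0.1, -0.4, 0.4]
opening: 0.0472
finger_force: 0.0
```

{"fn": "drive_tool", "kwargs": {
  "steps": [
    [-0.2, 0.3, 0, 0, 0, 0, 0.45],
    [-0.5, 0.6, 0, 0, 0, 0, 0.45],
    [-0.5, 0.9, 0, 0, 0, 0, 0.45],
    [-0.5, 0.9, 0, 0, 0, 0, 0.45],
    [-0.5, 0.9, 0, 0, 0, 0, 0.45]
  ]
}}

```text
clock: 25.6
position: [0.4166, 0.0922, 0.1968]
tool_rot: [0.749, 0.663, 0.0, 0.0]
wrist_force: [0.0, -0.1, 0.6]
opening: 0.0474
finger_force: 0.0
```

Run:
```python
from h import *
im,d,p,M=cap('top');X=cloud(d,p,M);a=im.astype(int)
for n,x,y,z in [('small',.518,-.349,.061),('large',.4645,-.214,.076),('square',.582,-.1235,.068)]:
    q=(abs(X[...,2]-z)<.006)&(a[...,0]-a[...,1]>40)&(np.hypot(X[...,0]-x,X[...,1]-y)<.062);P=X[q]
    P2=P[:,:2].astype(np.float32);print(n,len(P),np.median(P[:,2]),np.linalg.lstsq(np.c_[P2-P2.mean(0),np.ones(len(P))],P[:,2],rcond=None)[0].round(3),cv2.minEnclosingCircle(P2),cv2.minAreaRect(P2))
s,*_=cap('side')
f=lambda c:cv2.resize(c[:,:,::-1],(640,290),interpolation=cv2.INTER_CUBIC)
cv2.imwrite('pics/fin.png',cv2.vconcat([f(im[140:285,110:430]),f(s[140:285,110:430])]))
print(bot.get_obs()['clock'])
```

```text
small 411 0.059882154802188836 [0.002 0.001 0.06 ] ((0.5197542309761047, -0.3511255085468292), 0.035034097731113434) ((0.519931435585022, -0.3513197600841522), (0.06594079732894897, 0.06806188821792603), 44.510074615478516)
large 960 0.07501002201818652 [-0.006 -0.     0.075] ((0.4667702615261078, -0.21505171060562134), 0.04869096726179123) ((0.46633684635162354, -0.21471843123435974), (0.09419538080692291, 0.09484076499938965), 45.747005462646484)
square 740 0.06693247368627842 [-0.002  0.004  0.067] ((0.5839111804962158, -0.12437912821769714), 0.05417485162615776) ((0.5836450457572937, -0.12416303157806396), (0.07893411815166473, 0.07997515052556992), 83.3277816772461)
25.7
```

View pics/fin.png

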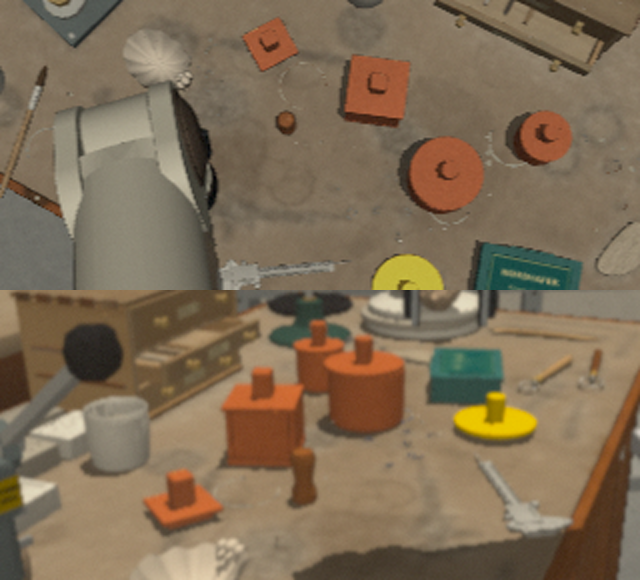

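All three lids sit level and home at (378,85), (447,172) and (545,135). The spare lid, stamp, shell dish and yellow lid look untouched.

```bash
python3 -c "from cell import bot; print(bot.sign_off())"
```

```text
the job is handed in; nothing more can be done
None
```

All three pots are closed with their matching lids, level and fully home to within about 2 mm, set in the order small round, large round, larger square; the job was handed in at about 26 s, with the pots where they stood and the spare lid, shell dish, wooden stamp and yellow lid left alone.

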